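Find the through-bored throat of an intake adaptor

ROBOT

A 6-joint arm with a two-finger parallel gripper is mounted at the origin on the work surface. World frame = base frame: x ahead of the robot, y to its left, z up, the work surface at z = 0. Lengths are in mm, angles in rad, forces in N, time in s.
With the tool pointing down it reaches from about 250 to 850 mm from the base axis. Payload 12.5 kg.
Tool frame: the origin (TCP) lies at the very end of the fingers, on their centre line; the grasp point (between the pads) lies 19 mm behind it (ctrl.grasp_offset is the distance from the TCP to the grasp point, in mm); z points along the fingers, y is the direction in which the jaws open and shut (so a half turn about z gives the same grasp; the last joint's range is limited). The gripper opens to 93 mm and grips with 3 to 60 N. Pads are 15 mm wide; open, the fingers measure 128 mm over their backs; the gripper's body (75 mm by 188 mm) begins 65 mm behind the grasp point.
Start: joints at [-1.33, 0.351, 1.652, -0, 1.139, -0.085], TCP at [176.056, -521.046, 218.633] pointing down, gripper open.
Joint ranges: [-2.75, 2.75], [-0.79, 2.1], [0.01, 2.65], [-1.57, 4.71], [0.07, 3.14], [-2.87, 2.87]. Speed limits (rad/s): [2.22, 2.22, 2.79, 3.14, 3.14, 3.14].

INTERFACE

Orientations are given as a unit quaternion [x, y, z, w].
In Python, from cell import ctrl gives the robot as it stands.
- The arm moves only by the tool play_rows, never from a script. Its argument "series" is a list of rows, each a list of 3 entries, a list of its own where there are three numbers: the finger opening in mm, from 0 to 93, then the shift along the world's x, y, z in units of 25 mm (1.0 is 25 mm), then the turn about the world's z in units of 6 degrees (1.0 is 6 degrees). A call has 1 to 8 rows; each row shifts and turns the commanded pose from where the row before left it; what a row does not reach is not made up. A row lasts 1/12 s, in which the tool goes at most 41.7 mm and 7.16 degrees, less where a joint would pass 70% of its speed; a pose out of reach is approached as far as the arm can. A call is refused whole if a number of a shift passes 1 or a number of a turn 1, either way. A call with a gripper value outside its range is refused whole. The fingers move at their own pace and stop on an object; "grip_force" is the grip in N (left out, the last holds). Time passes only in rows, so rows that do not move let the fingers close. It gives the time, the measured TCP pose, the force and the opening at its end, in the units of the state.
- ctrl.get_obs(): the state, without advancing time (a new reading comes with each control period).
- ctrl.snapshot(name): name is "side" or "top" or "wrist"; returns the picture (384x512x3 uint8, red, green, blue); there is no depth.
- ctrl.camera_info(name): a dict with "vfov" (degrees; the focal length in pixels is half the picture's height over the tangent of half this angle, whatever the lens; pixels are square), "cx", "cy" (the principal point, pixels), "R" (3x3) and "t" (3): a world point X has camera coordinates R X + t. Camera axes: x right, y down, z forward; pixel columns grow to the right and rows downward; lengths in mm; the calibration is good to about 2 mm. A picture is of the moment at which its call begins: read the wrist's pose just before it. camera_info takes no time and is no camera call; for the wrist camera it gives the pose at the moment of the call.
- ctrl.job_done(): hands the job in, once; it reports no verdict.
The state is a dict: "clock": time; "joints": joint angles; "qd": joint speeds; "tau": joint torques, N m; "tool_pos": TCP position; "tool_rot": TCP orientation; "ft_force": force on the tool from outside, world axes, zero at the start; "wrist_torque": the same for the moment, N m; "width": finger opening in mm.
Only numpy, scipy, OpenCV 4.12 (cv2) and the standard library are available. Lean on these libraries where they do the work, as an engineer would, in place of code of your own. Each camera call takes 0.05 s, during which the arm holds its last target. There are 200 camera calls.

TASK

One of the two bores of the aluminium intake adaptor goes right through and the other is blind. Probe both with the round-knobbed depth pin from the rack, putting it well down: first the bore next to the upright stud, then the other. Then leave the pin in the bore that goes right through, lowering it until its collar rests flat on the rim before you let go.

Things in the scene. Friction and masses are not known exactly. Their poses are not given: they have to be found in the camera images.
- pin_knob (a point): Centre of the depth pin's grip knob: grasp here. One loose steel piece, about 0.25 kg, round about its z axis (up). From below: shank 14 mm across, 62 mm long; stop collar 48 mm across, 8 mm thick; knob 26 mm across, 50 mm tall. This point is on the axis, 25 mm over the collar's top, 33 mm over its underside, 95 mm over the shank's tip
- pin_tip (a point): Lower end of the same pin's shank. At the start the shank is in one of two holes, 20 mm wide and 100 mm apart, of a fixed grey rack (60 x 170 mm, 75 mm tall), the collar resting on the rack's top: lift it over 62 mm to clear. A dark hexagon-headed bolt with no collar, a bystander, stands in the other hole
- bore_1 (a point): Centre of the mouth of the bore next to the stud, 70 mm above the bench, z up. The fixed adaptor has a flange 76 x 210 x 14 mm with two bosses 56 mm across, 70 mm tall, each with an upright bore 30 mm wide. The dark stud, 12 mm thick, with a nut, stands 45 mm above the bench at this end of the flange
- bore_2 (a point): Centre of the mouth of the other bore, 90 mm from bore_1, also 70 mm above the bench, z up. Either bore may be the blind one: it is 25 mm deep with a rigid flat bottom. The other goes through to the bench, 70 mm down: there the pin goes in until its collar lies on the rim, its tip 62 mm below the mouth
There are look-alikes about, which are no part of the job. What is shaped like the part that bears pin_knob but red is not meant. Leave any orange look-alike of the part that bears bore_1 alone.

How it is judged (in metres and radians):
On the way, in this order (a step that is already met when the one before it is completed fails the run):
1. the pin has been put down the bore next to the stud (tip at least 20 mm below its mouth) (z of pin_tip in the frame of bore_1 below -0.02 m and horizontal distance between pin_tip and bore_1 below 0.014 m), for 0.1 s.
2. then the pin has been put down the other bore (tip at least 20 mm below its mouth) (z of pin_tip in the frame of bore_2 below -0.02 m and horizontal distance between pin_tip and bore_2 below 0.014 m), for 0.1 s.
3. the pin is lowered by hand, not dropped, until it is fully in the through bore (tip at least 56 mm below the mouth, the grasp point still within 30 mm of the knob's centre) (distance between the grasp point and pin_knob below 0.03 m and ((z of pin_tip in the frame of bore_1 below -0.056 m and horizontal distance between pin_tip and bore_1 below 0.014 m) or (z of pin_tip in the frame of bore_2 below -0.056 m and horizontal distance between pin_tip and bore_2 below 0.014 m))), for 0.1 s.
At the end, for the whole second after the job is handed in: The pin stands released in the bore that goes right through (either bore_1 or bore_2, whichever it is), its tip at least 58 mm below the mouth (62 mm is fully home) and within 14 mm of the bore's axis, the pin within 7 degrees of upright (angle between pin_knob's own z axis and vertical below 0.12 rad and ((z of pin_tip in the frame of bore_1 below -0.058 m and horizontal distance between pin_tip and bore_1 below 0.014 m) or (z of pin_tip in the frame of bore_2 below -0.058 m and horizontal distance between pin_tip and bore_2 below 0.014 m))); the robot touches nothing.
It also fails if it takes over 48 s, if anything falls off the work surface, if the arm or the gripper's body presses on something with over 40 N, if the wrist force passes 120 N, or if a joint passes its speed limit or range.

## Working session

There is one attempt and no reset: what is moved stays moved. The work goes in short steps, Python scripts to look and compute and a tool call to move; the robot and the scene stay as the last step left them, time stands still between calls to the robot, and variables do not carry over. Pictures are saved under pics/ and viewed, about 8 in all and at most 12, crops included, and the job is handed in when it is done.

Besides the shell and the picture viewer there is one more tool, called after ">>>" by a JSON object that holds its "api" and its "payload". play_rows: Moves the arm, as the interface text tells. Its arguments: {"type":"object","properties":{"series":{"type":"array","items":{"type":"array"}},"grip_force":{"type":"number"}},"required":["series"]}

```bash
mkdir -p pics; cat > h.py <<'E'
import numpy as np, cv2
from cell import ctrl
def ray(ci,u,v,z,h=384):
    f=h/2/np.tan(np.radians(ci["vfov"])/2)
    R=np.array(ci["R"]);t=np.array(ci["t"])
    d=R.T@np.array([(u-ci["cx"])/f,(v-ci["cy"])/f,1]);c=-R.T@t
    return c+d*(z-c[2])/d[2]
def proj(ci,X,h=384):
    f=h/2/np.tan(np.radians(ci["vfov"])/2)
    p=np.array(ci["R"])@np.array(X,float)+np.array(ci["t"])
    return ci["cx"]+f*p[0]/p[2],ci["cy"]+f*p[1]/p[2]
E
python3 - <<'E'
from h import *
for n in ("top","side"):
    im=ctrl.snapshot(n); ci=ctrl.camera_info(n); print(n,ci)
    cv2.imwrite(f"pics/{n}0.png",cv2.resize(im[:,:,::-1],(800,600),interpolation=cv2.INTER_CUBIC)); np.save(n,im)
o=ctrl.get_obs();print(o)
E
```

```text
top {'vfov': 56.79814217970602, 'cx': 259.0245530304824, 'cy': 190.19467659454853, 'R': array([[ 9.38187869e-04, -9.99956083e-01,  9.32475025e-03],
       [-9.95732405e-01, -1.79465779e-03, -9.22700224e-02],
       [ 9.22827049e-02, -9.19838938e-03, -9.95690360e-01]]), 't': array([ 21.94104852, 625.77549905, 862.76822615])}
side {'vfov': 48.57302649235646, 'cx': 254.31904438390126, 'cy': 196.09801671992494, 'R': array([[ 0.90018119, -0.43530528, -0.01353316],
       [-0.33472935, -0.67164919, -0.66094147],
       [ 0.27862178,  0.59949702, -0.75031542]]), 't': array([-531.41142749,  283.46034283,  722.95148105])}
{'clock': 0.1, 'joints': array([-1.32961248e+00,  3.51184556e-01,  1.65235685e+00, -2.11219125e-05,
        1.13909324e+00, -8.46422092e-02]), 'qd': array([-0.00050927, -0.00083573, -0.00181104,  0.00073537,  0.0006722 ,
        0.00085457]), 'tau': array([ 3.41297427e-04, -4.98029637e+01, -2.85705256e+01,  7.00421724e-02,
        2.38816522e-02, -4.35283562e-05]), 'tool_pos': array([ 175.97353268, -520.76291456,  218.15528991]), 'tool_rot': array([ 9.86758145e-01,  1.62197692e-01, -5.02974908e-05, -5.18650567e-04]), 'ft_force': array([-0.10323868, -0.63095988, -0.73071518]), 'wrist_torque': array([-0.03638462, -0.02856048,  0.01929837]), 'width': 93.12325458391932}
```

View pics/top0.png

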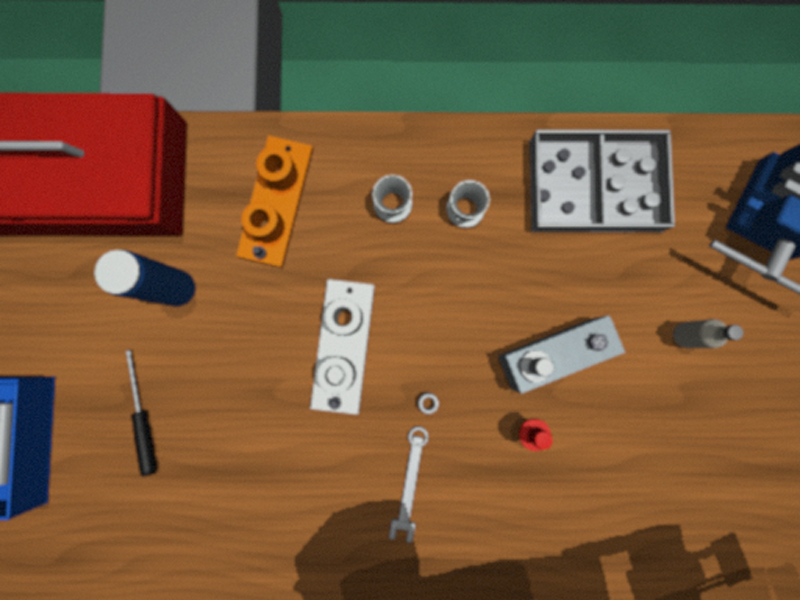

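View pics/side0.png

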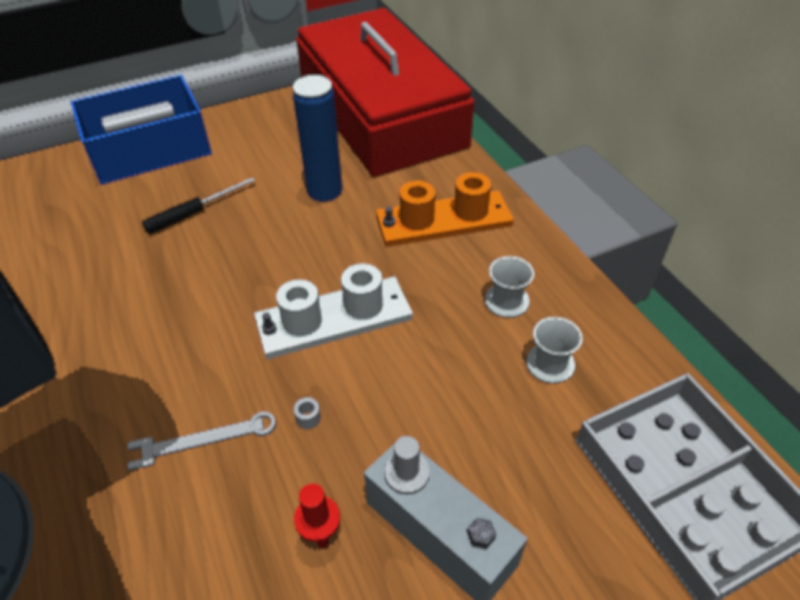

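The top view shows the pin at about (537,366), the adaptor's stud at (334,403), bore_1 at about (335,375) and bore_2 at (342,316). Bore_1's floor looks pale, so it is probably the blind one. I'll enlarge to measure.

```bash
python3 - <<'E'
from h import *
im=np.load("top.npy")[:,:,::-1]; s=np.load("side.npy")[:,:,::-1]
def crop(i,x,y,w,h,k): return cv2.resize(i[y:y+h,x:x+w],None,fx=k,fy=k,interpolation=cv2.INTER_CUBIC)
a=crop(im,190,170,60,100,6); b=crop(im,315,195,90,60,4)
c=np.zeros((600,760,3),np.uint8); c[:,:360]=a; c[:240,400:]=b
c[250:250+50*7-0,400:400+50*7]=crop(s,235,270,50,50,7)
cv2.imwrite("pics/c1.png",c)
ci=ctrl.camera_info("top")
k=.64
for n,u,v,z in (("collar",536,366,83),("b1",335,375,70),("b2",342,316,70),("stud",334,403,45),("bolt",597,342,90)): print(n,ray(ci,u*k,v*k,z).round(1))
E
```

```text
collar [ 517.8 -173.1   83. ]
b1 [503.7 128.4  70. ]
b2 [592.9 118.9  70. ]
stud [459.5 132.3  45. ]
bolt [ 553.5 -263.2   90. ]
```

View pics/c1.png

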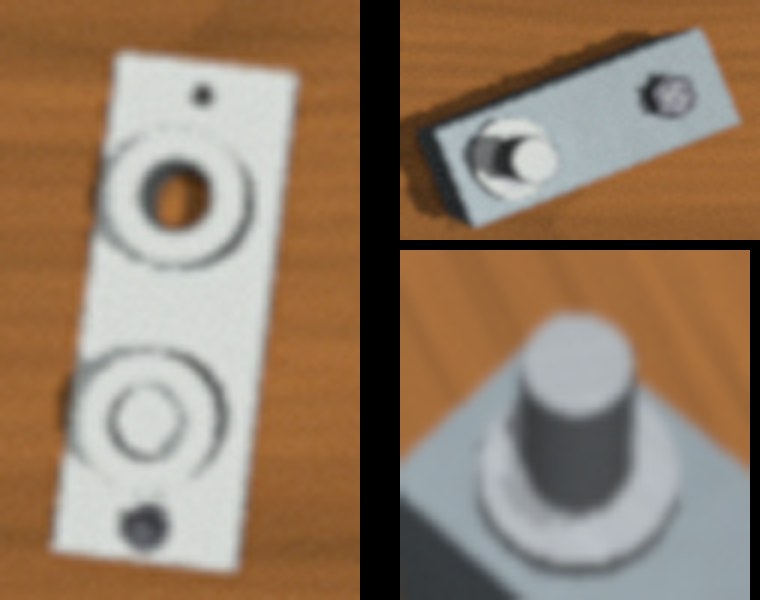

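```bash
python3 - <<'E'
from h import *
ct=ctrl.camera_info("top"); cs=ctrl.camera_info("side")
m=lambda x0,y0,u,v,k:(x0+(u+.5)/k-.5,y0+(v+.5)/k-.5)
for n,p,z in (("b1",m(190,170,146,421,6),70),("b2",m(190,170,175,196,6),70),("collar",m(315,195,112,158,4),83),("knobtop",m(315,195,133,160,4),133)): print(n,ray(ct,*p,z).round(1))
for n,p,z in (("knobtop",m(235,270,178,112,7),133),("collar",m(235,270,180,222,7),83),("b1",(298*.64,294*.64),70),("b2",(361.5*.64,279*.64),70),("red",(313*.64,494*.64),120)): print("side",n,ray(cs,*p,z).round(1))
print(ctrl.get_obs()["tool_pos"])
E
```

```text
b1 [504.2 129.6  70. ]
b2 [592.9 119.2  70. ]
collar [ 518.  -172.1   83. ]
knobtop [ 518.5 -171.4  133. ]
side knobtop [ 517.8 -174.4  133. ]
side collar [ 517.7 -175.3   83. ]
side b1 [505.1 126.1  70. ]
side b2 [592.1 113.5  70. ]
side red [ 416.9 -174.5  120. ]
[ 175.97353268 -520.76291456  218.15528991]
```

>>> {"api": "play_rows", "payload": {"series": [[70, [0.5, 0.5, 0], 0], [70, [0.95, 0.95, 0], 0], [70, [0.95, 0.95, 0], 0], [70, [0.95, 0.95, 0], 0], [70, [0.95, 0.95, 0], 0], [70, [0.95, 0.95, 0], 0], [70, [0.95, 0.95, 0], 0], [70, [0.95, 0.95, 0], 0]]}}

```text
clock: 0.77
tool_pos: [355.6, -340.8, 218.5]
tool_rot: [0.987, 0.162, -0.0, -0.0]
ft_force: [1.3, -1.1, 0.3]
width: 70.1
```

>>> {"api": "play_rows", "payload": {"series": [[70, [0.95, 0.95, 0], 0], [70, [0.95, 0.95, 0], 0], [70, [0.95, 0.95, 0], 0], [70, [0.95, 0.95, 0], 0], [70, [0.9, 0.9, 0], 0], [70, [0.8, 0.8, 0], 0], [70, [0.4, 0.4, 0], 0], [70, [0, 0, 0], 0]]}}

```text
clock: 1.43
tool_pos: [503.6, -192.8, 218.2]
tool_rot: [0.987, 0.163, -0.0, -0.0]
ft_force: [0.2, 0.6, -0.6]
width: 69.8
```

```bash
python3 - <<'E'
from h import *
im=ctrl.snapshot("wrist"); ci=ctrl.camera_info("wrist"); o=ctrl.get_obs(); print(o["clock"],o["tool_pos"],o["tool_rot"],o["ft_force"])
g=im[:,:,::-1].copy()
for X in ((518,-173,83),(518,-173,133)):
    p=proj(ci,X); print(p); cv2.drawMarker(g,tuple(int(round(a)) for a in p),(0,0,255),1,8)
cv2.imwrite("pics/w1.png",cv2.resize(g,(800,600),interpolation=cv2.INTER_CUBIC))
np.save("w1",im); import pickle; pickle.dump(ci,open("w1.pkl","wb"))
E
```

```text
1.4833 [ 502.64461578 -193.89000441  218.19910446] [ 9.86587526e-01  1.63232633e-01 -3.36975612e-04 -2.16690756e-04] [-1.13460746 -0.96603464 -0.57867124]
(np.float64(244.4785513259755), np.float64(168.19166445411827))
(np.float64(242.0874713294692), np.float64(176.8534245393271))
```

View pics/w1.png

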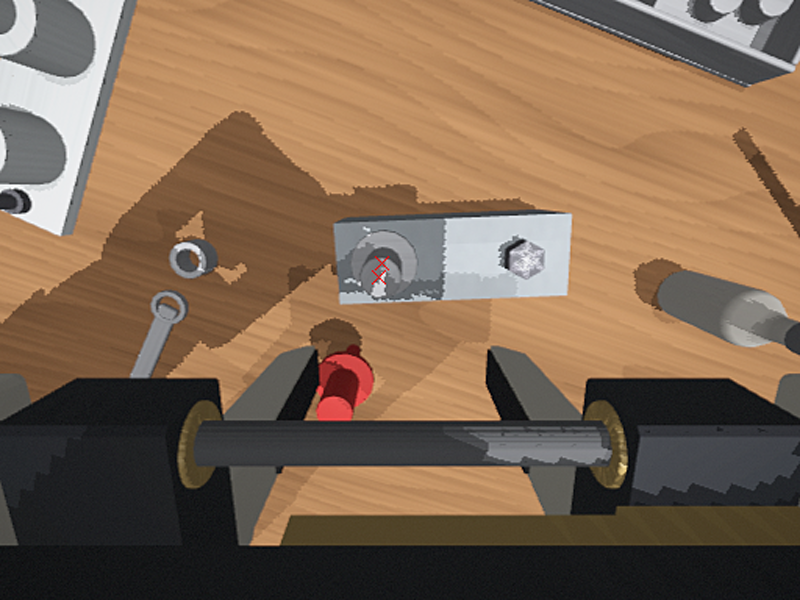

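The wrist view agrees with the estimate: the projected markers at (382,263) and (379,276) sit on the collar and knob. I'll descend and grip.

>>> {"api": "play_rows", "payload": {"series": [[70, [0.3, 0.4, 0], 0], [70, [0.35, 0.46, 0], 0], [70, [0, 0, -0.5], 0], [70, [0, 0, -1], 0], [70, [0, 0, -1], 0], [70, [0, 0, -1], 0], [70, [0, 0, -1], 0], [70, [0, 0, -0.5], 0]]}}

```text
clock: 2.15
tool_pos: [517.1, -173.2, 91.0]
tool_rot: [0.987, 0.162, -0.001, -0.001]
ft_force: [-0.3, 0.6, -0.3]
width: 69.8
```

>>> {"api": "play_rows", "payload": {"series": [[70, [0, 0, -0.18], 0], [70, [0, 0, 0], 0], [10, [0, 0, 0], 0], [10, [0, 0, 0], 0], [10, [0, 0, 0], 0], [10, [0, 0, 0], 0], [10, [0, 0, 0], 0], [10, [0, 0, 0], 0]], "grip_force": 40}}

```text
clock: 2.82
tool_pos: [518.7, -173.3, 89.4]
tool_rot: [0.987, 0.162, 0.0, 0.0]
ft_force: [-0.2, -0.0, -1.2]
width: 34.5
```

>>> {"api": "play_rows", "payload": {"series": [[10, [0, 0, 0], 0], [10, [0, 0, 0], 0], [10, [0, 0, 0.2], 0], [10, [0, 0, 0.2], 0]]}}

```text
clock: 3.15
tool_pos: [518.2, -173.1, 99.1]
tool_rot: [0.987, 0.162, -0.0, -0.0]
ft_force: [1.0, 0.0, -2.3]
width: 25.5
```

>>> {"api": "play_rows", "payload": {"series": [[10, [0, 0, 0.4], 0], [10, [0, 0, 0.7], 0], [10, [0, 0, 0.8], 0], [10, [0, 0, 0.8], 0], [10, [0, 0, 0.5], 0], [10, [0, 0, 0.2], 0], [10, [0, 0, 0], 0]]}}

```text
clock: 3.73
tool_pos: [519.0, -173.5, 185.6]
tool_rot: [0.987, 0.162, 0.001, 0.001]
ft_force: [-0.3, 0.3, -2.0]
width: 25.5
```

```bash
python3 - <<'E'
from h import *
im=ctrl.snapshot("side"); ci=ctrl.camera_info("side"); o=ctrl.get_obs(); print(o["clock"],o["tool_pos"],o["tool_rot"],o["ft_force"],o["width"])
P=o["tool_pos"]; g=im[:,:,::-1].copy()
k=4;x,y=[int(a) for a in proj(ci,P)]; x0,y0=max(0,x-60),max(0,y-60)
c=cv2.resize(g[y0:y0+140,x0:x0+130],None,fx=k,fy=k,interpolation=cv2.INTER_CUBIC)
for dz in (19,-6,-14,-76):
    p=proj(ci,P+[0,0,dz]); q=(int((p[0]-x0)*k),int((p[1]-y0)*k)); print(dz,q); cv2.drawMarker(c,q,(0,0,255),0,12)
cv2.imwrite("pics/s1.png",c)
E
```

```text
3.7833 [ 518.55392529 -173.28564901  184.46063815] [9.86766182e-01 1.62149291e-01 2.87227320e-04 1.65290298e-04] [-0.41554433  0.77980392 -3.04580469] 25.345997720941366
19 (243, 212)
-6 (243, 249)
-14 (244, 260)
-76 (244, 342)
```

View pics/s1.png

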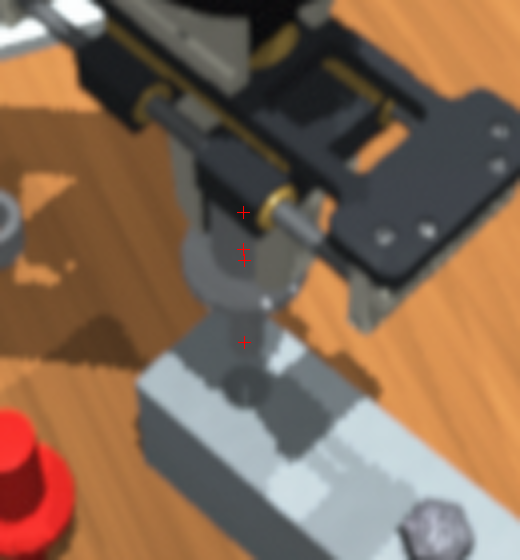

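The pin is held upright, with its tip at about (246,342), where it was predicted. I'll travel toward bore_1 and look from nearby.

>>> {"api": "play_rows", "payload": {"series": [[10, [0, 0.5, 0], 0], [10, [-0.1, 1, 0], 0], [10, [-0.1, 1, 0], 0], [10, [-0.1, 1, 0], 0], [10, [-0.1, 1, 0], 0], [10, [-0.1, 1, 0], 0], [10, [-0.08, 1, 0], 0], [10, [0, 1, 0], 0]]}}

```text
clock: 4.45
tool_pos: [502.8, 16.1, 183.2]
tool_rot: [0.987, 0.162, -0.001, -0.0]
ft_force: [1.3, 0.4, -1.8]
width: 25.6
```

>>> {"api": "play_rows", "payload": {"series": [[10, [0, 1, 0], 0], [10, [0, 0.7, 0], 0], [10, [0, 0.4, 0], 0], [10, [0, 0, 0], 0], [10, [0, 0, 0], 0], [10, [0, 0, 0], 0]]}}

```text
clock: 4.95
tool_pos: [503.9, 66.0, 183.8]
tool_rot: [0.987, 0.162, -0.0, 0.0]
ft_force: [-0.3, -1.0, -1.7]
width: 25.4
```

```bash
python3 - <<'E'
from h import *
import pickle
ci=ctrl.camera_info("wrist"); im=ctrl.snapshot("wrist"); o=ctrl.get_obs(); print(o["clock"],o["tool_pos"],o["width"])
g=cv2.resize(im[:,:,::-1],(800,600),interpolation=cv2.INTER_CUBIC)
for X in ((504,129,70),(592.5,118.5,70)):
    p=proj(ci,X); q=tuple(int(a*1.5625) for a in p); print(q); cv2.drawMarker(g,q,(0,0,255),0,12)
cv2.imwrite("pics/w2.png",g); np.save("w2",im); pickle.dump(ci,open("w2.pkl","wb"))
E
```

```text
5.0 [503.98487236  65.87238285 183.91280947] 25.444867425917803
(313, 269)
(368, 140)
```

View pics/w2.png

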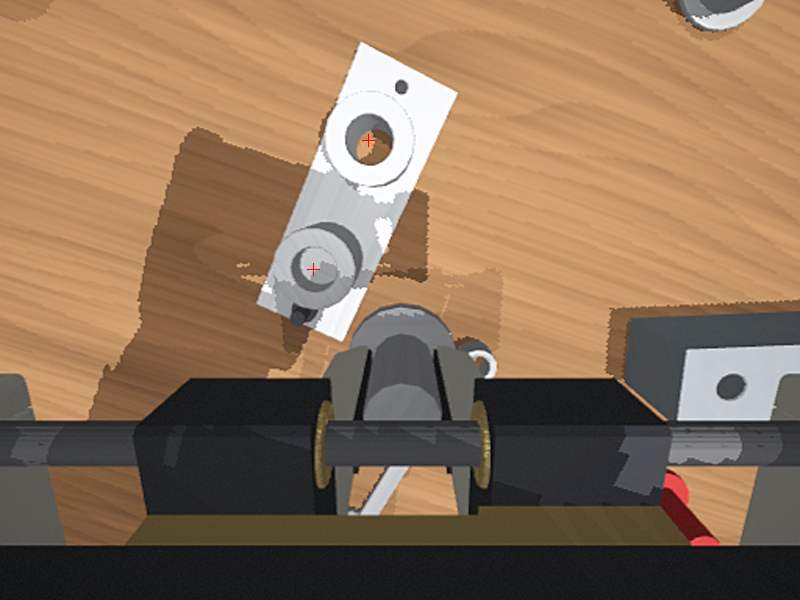

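The rim centres, at (314,268) and (369,139), match the markers to about 1 mm. I'll go over bore_1 and lower the pin.

>>> {"api": "play_rows", "payload": {"series": [[10, [0, 0.6, 0], 0], [10, [0, 0.9, 0], 0], [10, [0, 0.7, 0], 0], [10, [0, 0.26, 0], 0], [10, [0, 0, 0], 0], [10, [0, 0, -0.6], 0], [10, [0, 0, -0.6], 0], [10, [0, 0, -0.5], 0]]}}

```text
clock: 5.67
tool_pos: [504.0, 126.9, 140.9]
tool_rot: [0.987, 0.162, -0.0, 0.0]
ft_force: [-0.5, 0.4, -2.3]
width: 25.4
```

>>> {"api": "play_rows", "payload": {"series": [[10, [0, 0, -0.3], 0], [10, [0, 0, -0.2], 0], [10, [0, 0, -0.06], 0], [10, [0, 0, -0.06], 0], [10, [0, 0, -0.06], 0]]}}

```text
clock: 6.08
tool_pos: [504.5, 128.0, 125.1]
tool_rot: [0.987, 0.162, 0.0, 0.0]
ft_force: [0.9, -0.0, -2.0]
width: 25.7
```

>>> {"api": "play_rows", "payload": {"series": [[10, [0, 0, -0.04], 0], [10, [0, 0, -0.04], 0], [10, [0, 0, 0], 0]]}}

```text
clock: 6.33
tool_pos: [504.1, 128.3, 122.7]
tool_rot: [0.987, 0.162, 0.0, 0.0]
ft_force: [-0.2, -0.1, -2.9]
width: 25.4
```

>>> {"api": "play_rows", "payload": {"series": [[10, [0, 0, -0.04], 0], [10, [0, 0, -0.04], 0], [10, [0, 0, 0], 0]]}}

```text
clock: 6.58
tool_pos: [504.3, 128.3, 121.2]
tool_rot: [0.987, 0.162, 0.0, 0.0]
ft_force: [-0.9, -0.1, 3.9]
width: 25.5
```

Contact came at 25 mm depth, so bore_1 is blind. Next is bore_2.

>>> {"api": "play_rows", "payload": {"series": [[10, [0, 0, 0.3], 0], [10, [0, 0, 0.6], 0], [10, [0, 0, 0.7], 0], [10, [0, 0, 0.5], 0], [10, [0, 0, 0], 0], [10, [0.5, -0.1, 0], 0], [10, [0.9, -0.1, 0], 0], [10, [0.9, -0.1, 0], 0]]}}

```text
clock: 7.25
tool_pos: [561.8, 120.7, 172.8]
tool_rot: [0.987, 0.162, -0.0, -0.0]
ft_force: [0.1, -0.1, -2.1]
width: 25.4
```

>>> {"api": "play_rows", "payload": {"series": [[10, [0.8, -0.1, 0], 0], [10, [0.44, 0, 0], 0], [10, [0, 0, 0], 0], [10, [0, 0, -0.4], 0], [10, [0, 0, -0.6], 0], [10, [0, 0, -0.5], 0], [10, [0, 0, -0.3], 0], [10, [0, 0, -0.1], 0]]}}

```text
clock: 7.92
tool_pos: [591.2, 118.2, 123.7]
tool_rot: [0.987, 0.162, -0.001, -0.0]
ft_force: [-0.1, -0.1, -1.0]
width: 25.6
```

>>> {"api": "play_rows", "payload": {"series": [[10, [0, 0, 0], 0], [10, [0, 0, 0], 0], [10, [0, 0, -0.2], 0], [10, [0, 0, -0.3], 0], [10, [0, 0, -0.3], 0], [10, [0, 0, -0.3], 0], [10, [0, 0, -0.2], 0], [10, [0, 0, 0], 0]]}}

```text
clock: 8.58
tool_pos: [591.8, 118.1, 91.6]
tool_rot: [0.987, 0.162, -0.001, -0.0]
ft_force: [-0.0, 0.1, -2.8]
width: 25.7
```

>>> {"api": "play_rows", "payload": {"series": [[10, [0, 0, -0.1], 0], [10, [0, 0, -0.06], 0], [10, [0, 0, -0.04], 0], [10, [0, 0, 0], 0]]}}

```text
clock: 8.92
tool_pos: [592.6, 118.2, 88.1]
tool_rot: [0.987, 0.162, 0.0, -0.0]
ft_force: [0.1, -0.2, -2.8]
width: 25.6
```

>>> {"api": "play_rows", "payload": {"series": [[10, [0, 0, -0.05], 0], [10, [0, 0, -0.05], 0], [10, [0, 0, 0], 0]]}}

```text
clock: 9.17
tool_pos: [592.5, 118.2, 85.5]
tool_rot: [0.987, 0.162, -0.0, -0.0]
ft_force: [-0.3, -0.0, -2.7]
width: 25.7
```

>>> {"api": "play_rows", "payload": {"series": [[10, [0, 0, -0.04], 0], [10, [0, 0, -0.02], 0], [10, [0, 0, 0], 0]]}}

```text
clock: 9.42
tool_pos: [592.6, 118.2, 84.2]
tool_rot: [0.987, 0.162, 0.0, -0.0]
ft_force: [-1.0, -0.8, -0.7]
width: 25.8
```

>>> {"api": "play_rows", "payload": {"series": [[10, [0, 0, -0.03], 0], [10, [0, 0, 0], 0], [10, [0, 0, 0], 0]]}}

```text
clock: 9.67
tool_pos: [592.6, 118.2, 84.2]
tool_rot: [0.987, 0.162, 0.0, 0.0]
ft_force: [-3.5, -1.4, 7.5]
width: 25.6
```

It is seated: about 10 N of upward force at the predicted height. I'll release and retreat.

>>> {"api": "play_rows", "payload": {"series": [[60, [0, 0, 0], 0], [60, [0, 0, 0], 0], [60, [0, 0, 0], 0], [60, [0, 0, 0], 0], [60, [0, 0, 0], 0], [60, [0, 0, 0], 0], [60, [0, 0, 0.2], 0], [60, [0, 0, 0.5], 0]]}}

```text
clock: 10.33
tool_pos: [591.7, 118.1, 100.1]
tool_rot: [0.987, 0.162, -0.001, -0.0]
ft_force: [0.6, -0.1, 0.1]
width: 60.1
```

>>> {"api": "play_rows", "payload": {"series": [[60, [0, 0, 0.8], 0], [60, [0, 0, 0.8], 0], [60, [0, 0, 0.8], 0], [60, [0, 0, 0.8], 0], [60, [0, -0.6, 0.6], 0], [60, [0, -0.9, 0], 0], [60, [0, -0.9, 0], 0], [60, [0, -0.4, 0], 0]]}}

```text
clock: 11.0
tool_pos: [592.7, 46.3, 197.4]
tool_rot: [0.987, 0.162, 0.001, 0.0]
ft_force: [-0.1, 0.2, -0.3]
width: 60.1
```

>>> {"api": "play_rows", "payload": {"series": [[60, [0, -0.8, 0], 0], [60, [0, -0.8, 0], 0], [60, [0, 0, 0], 0], [60, [0, 0, 0], 0], [60, [0, 0, 0], 0]]}}

```text
clock: 11.42
tool_pos: [592.6, 8.9, 196.2]
tool_rot: [0.987, 0.162, 0.0, -0.0]
ft_force: [-0.6, -0.1, -0.7]
width: 60.1
```

```bash
python3 - <<'E'
from h import *
o=ctrl.get_obs(); print(o["clock"],o["tool_pos"],o["width"],o["ft_force"])
im=ctrl.snapshot("side")[:,:,::-1]; c=cv2.resize(im[140:250,150:290],None,fx=4,fy=4,interpolation=cv2.INTER_CUBIC)
ci=ctrl.camera_info("side")
for X in ((592.5,118.5,78),(592.5,118.5,128)):
    p=proj(ci,X); q=(int((p[0]-150)*4),int((p[1]-140)*4)); print(q); cv2.drawMarker(c,q,(0,0,255),0,10)
cv2.imwrite("pics/s2.png",c)
E
```

```text
11.4167 [592.59487529   8.94975051 196.20111978] 60.09279355387096 [-0.59669112 -0.1138761  -0.73978945]
(321, 137)
(315, 68)
```

View pics/s2.png

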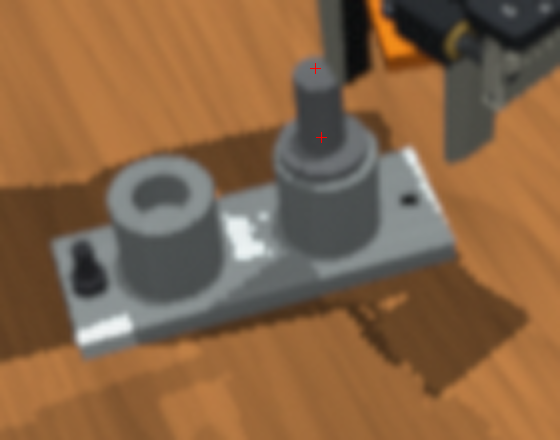

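The pin stands upright in the second boss with its collar flat on the rim. Its knob top at about (315,70) is where it should be, and the gripper is clear.

```bash
python3 -c "
from cell import ctrl
print(ctrl.job_done())"
```

```text
the job is handed in; nothing more can be done
None
```

The pin is standing released in bore_2, the bore that goes right through, and the job is handed in at about 11.5 s of the 48 s allowed.

- **Bore_1 (next to the stud):** the pin touched a rigid bottom about 25 mm down, so this is the blind one.
- **Bore_2:** the pin went down with no contact until its collar met the rim. I pressed about 10 N at the expected height (tool at 84 mm, tip about 62 mm down), then let go.

The last side picture shows the pin upright with its collar flat on the rim. The gripper was clear, with wrist force near zero. Before the moves, the side camera put the pin and bores up to about 6 mm away in y from the top camera. Close wrist views agreed with the positions I used to about 1–2 mm, and no other check disagreed.

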